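# Line up the tins against the bar with a straightedge

### The arm

A 6-joint arm with a two-finger parallel gripper is mounted at the origin on a cart in front of the work surface, level with it; the furniture and walls round the work are solid. World frame = base frame: x ahead of the robot, y to its left, z up, the work surface at z = 0. Lengths are in m, angles in degrees, forces in N, time in s.
With the tool pointing down it reaches from about 0.375 to 0.9 m from the base axis. Payload 3.1 kg.
Tool frame: the origin (TCP) lies at the very end of the fingers, on their centre line; the grasp point (between the pads) lies bot.grip_point_offset behind it (bot.grip_point_offset is the distance from the TCP to the grasp point, in m); z points along the fingers, y is the line along which they close (so a half turn about z gives the same grasp; the last joint's range is limited). The gripper opens to 87 mm and grips with 3 to 60 N. Pads are 19 mm wide; open, the fingers measure 117 mm over their backs; the gripper's body (75 mm by 190 mm) begins 51 mm behind the grasp point.
Start: joints at [-85.686, 30.224, 82.088, -0, 67.689, -10.227], TCP at [0.157, -0.605, 0.223] pointing down, gripper open.
Joint ranges: [-176.69, 176.69], [-43.24, 126.21], [12.49, 139.97], [-82, 262], [0, 151.66], [-163.58, 163.58]. Speed limits (degrees/s): [159.86, 159.86, 180, 180, 180, 180].

### API

Orientations are given as a 3x3 rotation matrix whose columns are the frame's x, y, z axes.
In Python, from rig import bot, viewer, ticket gives the robot as it stands.
- The arm moves only by the tool servo_tool, never from a script. Its argument "targets" is a list of rows, each an object with "offset": the shift along the tool's x, y, z in m, a list of three; "dr": the turn, a rotation vector about the tool's x, y, z in degrees, a list of three. In form: [{"offset": [x, y, z], "dr": [ax, ay, az]}, ...]. A call has 1 to 20 rows; each row is the pose to reach, as a shift and turn from the pose commanded when the call began, along the tool's axes at that moment; what a row does not reach only later rows make up. A row lasts 1/12 s, in which the tool goes at most 41.7 mm and 7.16 degrees, less where a joint would pass 70% of its speed; a pose out of reach is approached as far as the arm can. A call with a gripper value outside its range is refused whole. "gripper" is the gripper command: -1 is fully open, 1 is shut, values between are in proportion, set as the call begins (left out, the last holds). The fingers move at their own pace and stop on an object; the grip force is fixed at half the most. Time passes only in rows, so rows that repeat a pose let the fingers close. It gives the time, the measured TCP pose, the force, the opening and the grip force at its end, in the units of the state.
- bot.read_state(): the state, without advancing time (a new reading comes with each control period).
- viewer.capture(name): name is "scene" or "side" or "wrist"; returns a dict with "color" (420x560x3 uint8, red, green, blue), "camera_matrix" (3x3 intrinsics, pixels), "R" (3x3) and "t" (3): a world point X has camera coordinates R X + t. Camera axes: x right, y down, z forward; pixel columns grow to the right and rows downward; lengths in m; the calibration is good to about 2 mm. The wrist camera is an equidistant fisheye: a pixel r from the principal point sees the ray r / f radians off the axis. A picture is of the moment at which its call begins. There is no depth.
- ticket.hand_in(): hands the job in; it is judged then, once.
The state is a dict: "time_s": time; "joint_positions": joint angles; "qvel": joint speeds; "tau": joint torques, N m; "position": TCP position; "tcp_rot": TCP orientation; "force": force on the tool from outside, world axes, zero at the start; "moment": the same for the moment, N m; "opening": opening from 0.0 (shut) to 1.0 (fully open); "grasp_force": force on a finger pad.
Only numpy, scipy, OpenCV 4.12 (cv2) and the standard library are available. Lean on these libraries where they do the work, as an engineer would, in place of code of your own. Each camera call takes 0.05 s, during which the arm holds its last target. There are 200 camera calls.

### The job

The three flat round tins in front of the wooden bar have got out of line. Pick up the wooden straightedge by its block grip and push the tins straight back with its long edge until all three stand in one straight line against the bar, leaning on the row with about 14 N for a moment so that every tin is home, but never with more than 22 N, as the bar is only clamped. Then draw the straightedge back, lay it down flat on the worktop clear of the tins and let go; push the tins only with the straightedge, and leave the salt shaker and the round wooden box where they are.

Things in the scene. Friction and masses are not known exactly. Their poses are not given: they have to be found in the camera images.
- rail: steel frame, 4 mm thick, fixed to the worktop, that carries a wooden bar 40 mm thick (x), 320 long (y), top at 35 mm. The bar is clamped at a setting that differs each time and is not measured: its front face, parallel to y, lies 6 to 36 mm before (-x of) this origin. Origin: worktop, middle of the frame's front edge; x points away from tins and robot, y along the bar. The bar does not give.
- rail_ref (a point): the same point as the frame's origin, 20 mm above the worktop, same axes; NOT the bar's face, which lies 6 to 36 mm before it. A tin that touches the bar has its centre 43 mm before that face.
- straightedge: loose wooden straightedge, 0.18 kg, right or left of the row. Origin: on the underside below the grip, a block 40 (x) by 26 (y) by 60 mm high centred there. Blade 12 mm thick, 300 long (y), 28 high, its flat front face 45 mm ahead (+x) of the origin; a stem 26 wide, 14 high joins it to the grip. Held 3 to 8 mm off the worktop it pushes without dragging. Push towards +x.
- tin_1: one of three equal flat round tins, number 1 from the robot's left: 86 mm across, 40 mm high, 0.10 to 0.18 kg. They stand about 104 mm apart along the bar, each before its own third of it and 8 to 75 mm short of it. Origin: centre of its underside, z up; x and y point any way.
- tin_2: one of three equal flat round tins, number 2 from the robot's left: 86 mm across, 40 mm high, 0.10 to 0.18 kg. They stand about 104 mm apart along the bar, each before its own third of it and 8 to 75 mm short of it. Origin: centre of its underside, z up; x and y point any way.
- tin_3: one of three equal flat round tins, number 3 from the robot's left: 86 mm across, 40 mm high, 0.10 to 0.18 kg. They stand about 104 mm apart along the bar, each before its own third of it and 8 to 75 mm short of it. Origin: centre of its underside, z up; x and y point any way.
- salt: bystander: salt shaker, 44 mm across, 90 mm high, standing loose beyond the left end of the row, about 215 mm from the bar's middle. Origin: centre of its underside.
- round_box: bystander: low round wooden box, 76 mm across, 31 mm high, lying loose on the side where the straightedge is not. Origin: centre of its underside.
Things that resemble listed ones, but are neither listed nor needed, are in the scene too. Leave any green look-alike of the tin_2 alone. What is shaped like the tin_1 but turquoise is not meant.

How it is judged (in metres and radians):
On the way, in this order (a step that is already met when the one before it is completed fails the run):
1. the straightedge is picked up off the worktop in the gripper (height (world z) of straightedge above 0.02 m and contact force between the fingers and straightedge above 1 N), for 0.2 s.
2. the row is pressed home: all three tins are home against the bar and the bar feels 2.5 N or more through them (the tool and the robot not touching the bar) (contact force between rail and anything else above 2.5 N and contact force between rail and straightedge below 0.5 N and contact force between rail and the arm below 0.5 N and contact force between rail and the fingers below 0.5 N and horizontal distance between stop_c0 and tin_1 below 0.067 m and horizontal distance between stop_c1 and tin_2 below 0.067 m and horizontal distance between stop_c2 and tin_3 below 0.067 m), for 0.3 s.
At the end, for the whole second after the job is handed in: All three tins stand upright and at rest against the bar, each before its own third of it and within about 3 mm of its face (centres within 67 mm of the middle of that third); the straightedge lies flat, released and at rest on the worktop, about 8 mm or more clear of the tins (horizontal distance between stop_c0 and tin_1 below 0.067 m and horizontal distance between stop_c1 and tin_2 below 0.067 m and horizontal distance between stop_c2 and tin_3 below 0.067 m and angle between each of tin_1, tin_2, tin_3, straightedge's own z axis and vertical below 0.05 rad and linear speed of each of tin_1, tin_2, tin_3, straightedge below 0.01 m/s and height (world z) of straightedge below 0.005 m and contact force between straightedge and tin_1 below 0.05 N and contact force between straightedge and tin_2 below 0.05 N and contact force between straightedge and tin_3 below 0.05 N and (x of tin_1 in the frame of straightedge above 0.096 m or x of tin_1 in the frame of straightedge below -0.075 m or y of tin_1 in the frame of straightedge above 0.2 m or y of tin_1 in the frame of straightedge below -0.2 m) and (x of tin_2 in the frame of straightedge above 0.096 m or x of tin_2 in the frame of straightedge below -0.075 m or y of tin_2 in the frame of straightedge above 0.2 m or y of tin_2 in the frame of straightedge below -0.2 m) and (x of tin_3 in the frame of straightedge above 0.096 m or x of tin_3 in the frame of straightedge below -0.075 m or y of tin_3 in the frame of straightedge above 0.2 m or y of tin_3 in the frame of straightedge below -0.2 m)); the robot touches nothing.
It fails at once if more than 22 N is put on the bar through the row, or on any one tin by the straightedge (contact force between rail and anything else above 22 N or contact force between straightedge and tin_1 above 22 N or contact force between straightedge and tin_2 above 22 N or contact force between straightedge and tin_3 above 22 N).
It fails at once if a tin is tipped (angle between any of tin_1, tin_2, tin_3's own z axis and vertical above 0.4 rad).
It fails at once if the robot itself pushes a tin (contact force between any of the fingers, the arm and tin_1 above 1 N or contact force between any of the fingers, the arm and tin_2 above 1 N or contact force between any of the fingers, the arm and tin_3 above 1 N).
It fails at once if the salt shaker or the round box is moved by more than 15 mm (distance of any of salt, round_box from where it was at the start of the episode above 0.015 m).
It fails at once if the straightedge is dropped from more than 30 mm ((height (world z) of straightedge above 0.03 m and contact force between the fingers and straightedge below 0.05 N)).
It also fails if it takes over 72 s, if anything falls off the work surface, if the arm or the gripper's body presses on something with over 40 N, if the wrist force passes 120 N, or if a joint passes its speed limit or range.

## Working session

There is one attempt and no reset: what is moved stays moved. The work goes in short steps, Python scripts to look and compute and a tool call to move; the robot and the scene stay as the last step left them, time stands still between calls to the robot, and variables do not carry over. Pictures are saved under pics/ and viewed, at most 10 in all, crops included, and the job is handed in when it is done.

Besides the shell and the picture viewer there is one more tool, called after ">>>" as name(argument=value, ...) on one line, values as JSON. servo_tool: Moves the arm, as the interface text tells. Its arguments: {"type":"object","properties":{"targets":{"type":"array"},"gripper":{"type":"number"}},"required":["targets"]}

```bash
mkdir -p pics; ls; cat > h.py <<'E'
import numpy as np, cv2
from rig import bot, viewer, ticket
def snap(n,f=None):
    c=viewer.capture(n)
    if f: cv2.imwrite('pics/'+f,cv2.cvtColor(c['color'],cv2.COLOR_RGB2BGR))
    return c
def ray(c,u,v):
    K=np.array(c['camera_matrix']);R=np.array(c['R']);t=np.array(c['t'])
    d=R.T@np.linalg.solve(K,[u,v,1.]);return -R.T@t,d
def onz(c,u,v,z):
    o,d=ray(c,u,v);return o+d*(z-o[2])/d[2]
def proj(c,X):
    p=np.array(c['camera_matrix'])@(np.array(c['R'])@X+c['t']);return p[:2]/p[2]
def tri(c1,p1,c2,p2):
    o1,d1=ray(c1,*p1);o2,d2=ray(c2,*p2)
    s=np.linalg.lstsq(np.c_[d1,-d2],o2-o1,rcond=None)[0]
    a,b=o1+d1*s[0],o2+d2*s[1];return (a+b)/2,np.linalg.norm(a-b)
E
python3 - <<'E'
from h import *
a=snap('scene','a.png');b=snap('side','b.png')
for c in(a,b): o,d=ray(c,280,210);print(o,d,np.diag(c['camera_matrix']))
s=bot.read_state();print(bot.grip_point_offset,s)
E
```

```text
pics
[-0.38007455  0.52781755  0.5658302 ] [ 0.79813875 -0.42152    -0.43049842] [421.55616344 421.55616344   1.        ]
[0.1089618  0.57097776 1.12863653] [ 0.35109858 -0.42891545 -0.83261545] [454.38594083 454.38594083   1.        ]
0.0187 {'time_s': 0.1, 'joint_positions': array([-8.56835553e+01,  3.02734012e+01,  8.21473873e+01, -8.11716660e-04,
        6.76900167e+01, -1.02269076e+01]), 'qvel': array([-0.07090628, -0.04256862, -0.13266366,  0.00840916,  0.07873815,
        0.04214151]), 'tau': array([-3.11076028e-04, -4.40985882e+01, -1.77151287e+01,  6.34949212e-02,
        5.33703994e-02, -4.01682314e-05]), 'position': array([ 0.15692453, -0.60431106,  0.22168125]), 'tcp_rot': array([[ 9.67956588e-01,  2.51117539e-01, -1.58625311e-04],
       [ 2.51117372e-01, -9.67954725e-01,  1.92744154e-03],
       [ 3.30472257e-04, -1.90551331e-03, -9.99998130e-01]]), 'force': array([0.5965538 , 0.0318934 , 0.11272825]), 'moment': array([-0.04107292,  0.04225933, -0.01235444]), 'grasp_force': 0.0, 'opening': 0.9998438739483786}
```

View pics/a.png

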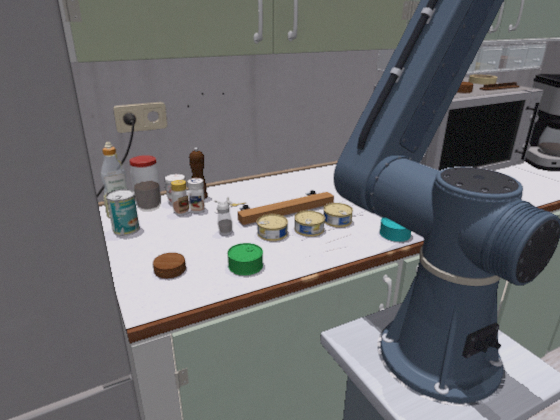

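View pics/b.png

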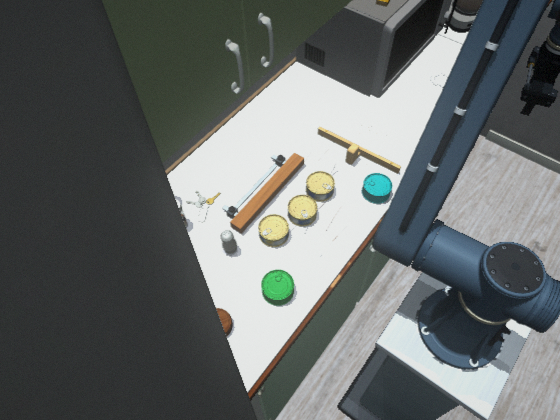

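The straightedge shows only in the side view: grip about (352,152), blade from (318,130) to (399,169). Row tins in side: (273,230), (302,209), (320,184). Look-alikes are the green (278,286) and turquoise (377,185) tins, and the frame/bar at (268,190). The salt is at (229,241) and the round box at (223,321).

```bash
cat >> h.py <<'E'
def wray(c,u,v):
    K=np.array(c['camera_matrix']);R=np.array(c['R']);t=np.array(c['t'])
    x=(u-K[0,2])/K[0,0];y=(v-K[1,2])/K[1,1];r=np.hypot(x,y)
    d=np.array([0,0,1.]) if r<1e-9 else np.array([x/r*np.sin(r),y/r*np.sin(r),np.cos(r)])
    return -R.T@t,R.T@d
def won(c,u,v,z):
    o,d=wray(c,u,v);return o+d*(z-o[2])/d[2]
def blobs(img,lo,hi,amin=60):
    m=cv2.inRange(cv2.cvtColor(img,cv2.COLOR_RGB2HSV),lo,hi)
    m=cv2.morphologyEx(m,cv2.MORPH_CLOSE,np.ones((3,3)))
    return [c for c in cv2.findContours(m,cv2.RETR_EXTERNAL,cv2.CHAIN_APPROX_NONE)[0] if cv2.contourArea(c)>amin]
E
python3 - <<'E'
from h import *
b=viewer.capture('side');w=snap('wrist','w.png')
im=cv2.cvtColor(b['color'],cv2.COLOR_RGB2BGR)
cv2.imwrite('pics/bc.png',cv2.resize(im[110:270,210:410],None,fx=4,fy=3.75*4/3.75,interpolation=cv2.INTER_CUBIC)[:600])
print(w['R'],w['t'],w['camera_matrix'])
for n,lo,hi in(('yellow',(15,70,90),(32,255,255)),('orange',(5,90,60),(15,255,255))):
  for k in blobs(b['color'],lo,hi):
    r=cv2.minAreaRect(k);box=cv2.boxPoints(r);print(n,cv2.contourArea(k),np.round(r[0]),np.round(r[1]),[np.round(onz(b,*p,.028 if n=='yellow' else .035),3)[:2] for p in box])
for u,v in((229,250),(223,321),(273,230),(302,209),(320,184),(352,152),(318,130),(399,169)):print(u,v,onz(b,u,v,0),onz(b,u,v,.04))
E
```

```text
[[ 0.25075356 -0.96804849 -0.00218439]
 [-0.92235432 -0.23960129  0.3030738 ]
 [-0.29391351 -0.07398206 -0.95296459]] [-0.62486268 -0.03618132  0.39287031] [[325.1922621    0.         280.82312931]
 [  0.         325.1922621  207.69979141]
 [  0.           0.           1.        ]]
yellow 577.5 [273. 227.] [26. 29.] [array([0.603, 0.088]), array([0.582, 0.004]), array([0.503, 0.038]), array([0.525, 0.119])]
yellow 534.5 [302. 207.] [24. 28.] [array([ 0.587, -0.053]), array([ 0.52 , -0.103]), array([ 0.471, -0.033]), array([0.536, 0.015])]
yellow 457.5 [320. 182.] [21. 26.] [array([ 0.592, -0.157]), array([ 0.528, -0.205]), array([ 0.484, -0.139]), array([ 0.546, -0.092])]
yellow 749.0 [267. 190.] [13. 92.] [array([0.664, 0.115]), array([ 0.674, -0.198]), array([ 0.63 , -0.188]), array([0.624, 0.121])]
yellow 278.5 [357. 151.] [90. 11.] [array([ 0.659, -0.292]), array([ 0.672, -0.337]), array([ 0.375, -0.349]), array([ 0.368, -0.307])]
yellow 321.0 [231. 115.] [  3. 173.] [array([0.947, 0.102]), array([ 0.949, -0.573]), array([ 0.935, -0.567]), array([0.936, 0.104])]
orange 184.0 [225
[... 459 characters left out ...]
rray([ 0.625, -0.189]), array([0.622, 0.131])]
229 250 [0.61748271 0.18338967 0.        ] [0.59946023 0.19712618 0.04      ]
223 321 [0.49308331 0.34972808 0.        ] [0.47946966 0.35756938 0.04      ]
273 230 [0.55866668 0.05695659 0.        ] [0.54272869 0.07517401 0.04      ]
302 209 [ 0.53446798 -0.05265268  0.        ] [ 0.51938762 -0.0305506   0.04      ]
320 184 [ 0.54466649 -0.16131344  0.        ] [ 0.52922468 -0.13536032  0.04      ]
352 152 [ 0.53556383 -0.33008743  0.        ] [ 0.52044463 -0.29815279  0.04      ]
318 130 [ 0.67968981 -0.34354867  0.        ] [ 0.65946264 -0.31113694  0.04      ]
399 169 [ 0.37845913 -0.35950578  0.        ] [ 0.36890788 -0.32652852  0.04      ]
```

View pics/bc.png

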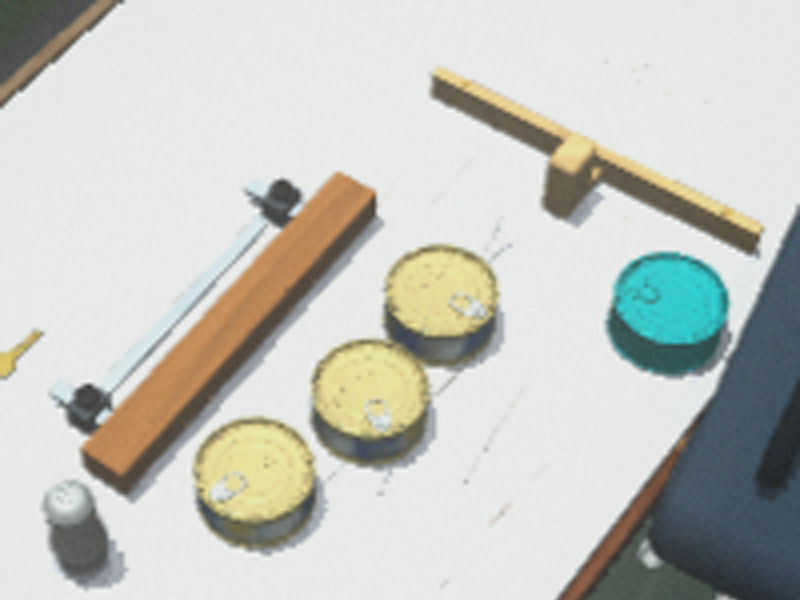

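View pics/w.png

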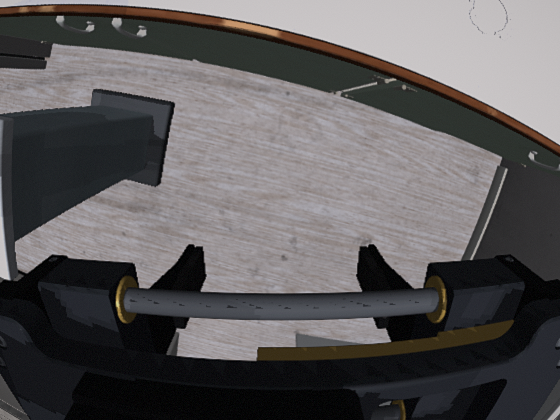

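The crop confirms the choice: the yellow straightedge has its grip on the row's side (crop (572,155)) with the blade beyond it, so its +x points to world −y. The wrist picture shows only the floor. I'll move above the grip and look down.

>>> servo_tool(targets=[{"offset":[0.02,-0.01,0],"dr":[0,0,-4]},{"offset":[0.05,-0.025,0],"dr":[0,0,-10]},{"offset":[0.085,-0.04,0],"dr":[0,0,-16]},{"offset":[0.12,-0.057,0],"dr":[0,0,-22]},{"offset":[0.155,-0.074,0],"dr":[0,0,-28]},{"offset":[0.19,-0.09,0],"dr":[0,0,-34]},{"offset":[0.225,-0.107,0],"dr":[0,0,-40]},{"offset":[0.26,-0.124,0],"dr":[0,0,-46]},{"offset":[0.295,-0.14,0],"dr":[0,0,-52]},{"offset":[0.33,-0.157,0],"dr":[0,0,-58]},{"offset":[0.365,-0.174,0],"dr":[0,0,-64]},{"offset":[0.4,-0.19,0],"dr":[0,0,-70]},{"offset":[0.42,-0.2,0],"dr":[0,0,-74]},{"offset":[0.428,-0.204,0],"dr":[0,0,-75.5]},{"offset":[0.428,-0.204,0],"dr":[0,0,-75.5]},{"offset":[0.428,-0.204,0],"dr":[0,0,-75.5]}], gripper=-1)

```text
time_s: 1.53
position: [0.5194, -0.3003, 0.2223]
tcp_rot: [[-0.0, 1.0, -0.001], [1.0, 0.0, -0.0], [-0.0, -0.001, -1.0]]
force: [-0.4, 0.2, -0.0]
opening: 0.996
grasp_force: 0.0
```

```bash
python3 - <<'E'
from h import *
w=snap('wrist','w2.png')
s=bot.read_state();print(s['time_s'],s['position'],s['tcp_rot'],s['force'])
np.savez('w2.npz',**w)
E
```

```text
1.5833 [ 0.51898429 -0.30088727  0.22235006] [[ 1.20567126e-03  9.99998660e-01 -1.10756583e-03]
 [ 9.99999244e-01 -1.20593820e-03 -2.40371370e-04]
 [-2.41706704e-04 -1.10727519e-03 -9.99999358e-01]] [-0.00281819 -0.10606537 -0.50682295]
```

View pics/w2.png

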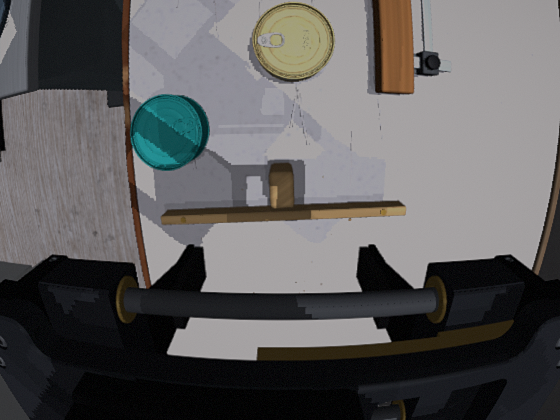

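```bash
python3 - <<'E'
from h import *
w=np.load('w2.npz');im=cv2.cvtColor(w['color'],cv2.COLOR_RGB2BGR)
cv2.imwrite('pics/wc.png',cv2.resize(im[140:240,150:416],None,fx=3,fy=5,interpolation=cv2.INTER_CUBIC))
E
```

```text
(no output)
```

View pics/wc.png

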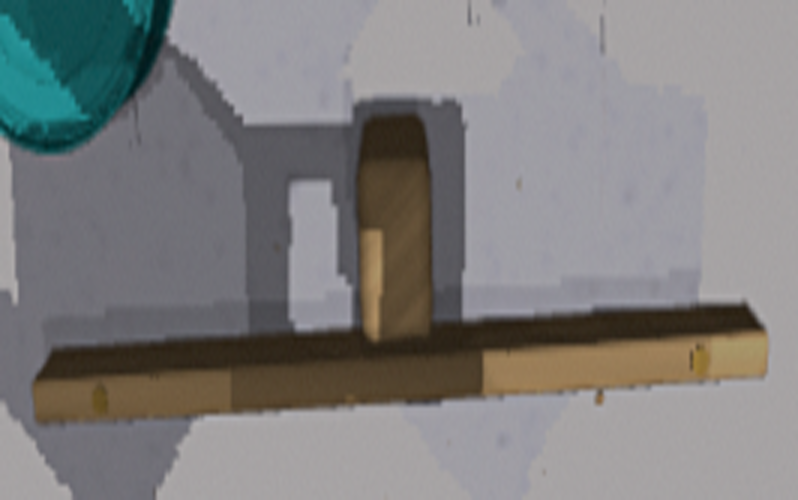

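The wrist crop shows the grip's top face at crop x 358–432, y 158–338. The blade's top front edge runs from (35,422) to (767,377). The pad closing line, along the blade, is nearly level in the picture.

```bash
python3 - <<'E'
from h import *
w=dict(np.load('w2.npz'));b=viewer.capture('side')
W=lambda x,y:(x/3+150-.33,y/5+140-.4)
S=lambda x,y:(x/4+210-.4,y/4+110-.4)
def t(p,q):
    o1,d1=wray(w,*W(*p));o2,d2=ray(b,*S(*q))
    s=np.linalg.lstsq(np.c_[d1,-d2],o2-o1,rcond=None)[0]
    a,c=o1+d1*s[0],o2+d2*s[1];return np.round((a+c)/2,4),round(np.linalg.norm(a-c),4)
print('grip top',t((396,248),(573,150)))
print('blade L',t((35,402),(757,236)),'R',t((767,356),(436,76)))
for z in(.06,.06): print([won(w,*W(*p),z)[:2].round(4) for p in((358,160),(430,160),(365,340),(432,337))])
print('blade28',[won(w,*W(*p),.028)[:2].round(4) for p in((35,422),(767,377),(35,382),(767,335))])
# tins: fit ellipses on top faces, side view
for n,lo,hi in(('tin',(15,50,90),(34,255,255)),):
  for k in blobs(b['color'],lo,hi,400):
    e=cv2.fitEllipse(k);r=cv2.minAreaRect(k)[1]
    if max(r)<40: print('tin',np.round(e[0],1),np.round(e[1],1),onz(b,*e[0],.04).round(4))
# bar top edges side crop: front-top edge & corners
for p in((85,452),(340,173),(376,193),(127,477)): print('bar',onz(b,*S(*p),.035).round(4))
for k in blobs(w['color'],(5,90,60),(15,255,255),400): print('wbar',cv2.boundingRect(k),[won(w,*p,.035)[:2].round(3) for p in cv2.boxPoints(cv2.minAreaRect(k))])
E
```

```text
grip top (array([ 0.521 , -0.3001,  0.0608]), np.float64(0.0006))
blade L (array([ 0.3733, -0.3462,  0.0215]), np.float64(0.0059)) R (array([ 0.6764, -0.3398,  0.0126]), np.float64(0.002))
[array([ 0.5079, -0.282 ]), array([ 0.5322, -0.282 ]), array([ 0.5099, -0.3204]), array([ 0.5333, -0.3198])]
[array([ 0.5079, -0.282 ]), array([ 0.5322, -0.282 ]), array([ 0.5099, -0.3204]), array([ 0.5333, -0.3198])]
blade28 [array([ 0.3732, -0.3517]), array([ 0.6717, -0.3401]), array([ 0.3745, -0.3413]), array([ 0.6703, -0.3294])]
tin [272.9 229. ] [27.8 31.1] [0.5451 0.0727 0.04  ]
tin [304.6 206.5] [23.8 36.6] [ 0.5184 -0.042   0.04  ]
tin [319.9 182.7] [22.8 27.6] [ 0.5324 -0.1392  0.04  ]
bar [0.6557 0.1254 0.035 ]
bar [ 0.6651 -0.1912  0.035 ]
bar [ 0.6304 -0.1916  0.035 ]
bar [0.6184 0.1234 0.035 ]
wbar (379, 0, 35, 94) [array([ 0.627, -0.09 ]), array([ 0.666, -0.083]), array([ 0.668, -0.194]), array([ 0.629, -0.199])]
wbar (122, 0, 8, 129) [array([ 0.336, -0.232]), array([ 0.337, -0.077]), array([ 0.346, -0.079]), array([ 0.346, -0.233])]
```

>>> servo_tool(targets=[{"offset":[0,0.001,0.01],"dr":[0,0,-1]},{"offset":[0,0.002,0.035],"dr":[0,0,-2.3]},{"offset":[0,0.002,0.065],"dr":[0,0,-2.3]},{"offset":[0,0.002,0.095],"dr":[0,0,-2.3]},{"offset":[0,0.002,0.125],"dr":[0,0,-2.3]},{"offset":[0,0.002,0.155],"dr":[0,0,-2.3]},{"offset":[0,0.002,0.18],"dr":[0,0,-2.3]},{"offset":[0,0.002,0.2],"dr":[0,0,-2.3]},{"offset":[0,0.002,0.21],"dr":[0,0,-2.3]},{"offset":[0,0.002,0.214],"dr":[0,0,-2.3]},{"offset":[0,0.002,0.214],"dr":[0,0,-2.3]},{"offset":[0,0.002,0.214],"dr":[0,0,-2.3]}])

```text
time_s: 2.63
position: [0.5223, -0.3009, 0.0093]
tcp_rot: [[-0.04, 0.999, 0.001], [0.999, 0.04, -0.001], [-0.001, 0.001, -1.0]]
force: [0.4, -0.0, 1.0]
opening: 0.999
grasp_force: 0.0
```

>>> servo_tool(targets=[{"offset":[0,0,0],"dr":[0,0,0]},{"offset":[0,0,0],"dr":[0,0,0]},{"offset":[0,0,0],"dr":[0,0,0]},{"offset":[0,0,0],"dr":[0,0,0]},{"offset":[0,0,0],"dr":[0,0,0]},{"offset":[0,0,0],"dr":[0,0,0]},{"offset":[0,0,0],"dr":[0,0,0]},{"offset":[0,0,0],"dr":[0,0,0]}], gripper=1)

```text
time_s: 3.3
position: [0.522, -0.3, 0.0085]
tcp_rot: [[-0.041, 0.999, -0.0], [0.999, 0.041, 0.0], [0.0, -0.0, -1.0]]
force: [-0.7, 0.5, -1.0]
opening: 0.472
grasp_force: 0.0
```

```bash
python3 - <<'E'
from h import *
w=dict(np.load('w2.npz'));b=viewer.capture('side')
for n,lo,hi in(('green',(50,120,60),(70,255,255)),('turq',(80,120,60),(98,255,255))):
  for k in blobs(b['color'],lo,hi,200):
    x,y,ww,h=cv2.boundingRect(k);p=(x+ww/2,y+h/2);print(n,p,ww,h,onz(b,*p,.025).round(3))
for k in blobs(w['color'],(80,120,40),(98,255,255),400):
    (p,r)=cv2.minEnclosingCircle(k);print('wturq',p,won(w,*p,.025).round(3))
E
```

```text
green (278.0, 285.0) 32 30 [0.434 0.194 0.025]
wturq (169.0673065185547, 131.1525421142578) [ 0.392 -0.24   0.025]
```

>>> servo_tool(targets=[{"offset":[0,0,0],"dr":[0,0,0]},{"offset":[0,0,0],"dr":[0,0,0]},{"offset":[0,0,0],"dr":[0,0,0]},{"offset":[0,0,0],"dr":[0,0,0]},{"offset":[0,0,0],"dr":[0,0,0]},{"offset":[0,0,0],"dr":[0,0,0]}])

```text
time_s: 3.85
position: [0.5218, -0.2999, 0.0085]
tcp_rot: [[-0.041, 0.999, -0.0], [0.999, 0.041, 0.0], [0.0, -0.0, -1.0]]
force: [-1.3, 0.4, 1.1]
opening: 0.293
grasp_force: 30.0
```

>>> servo_tool(targets=[{"offset":[0,0,-0.003],"dr":[0,0,0]},{"offset":[0,0,-0.01],"dr":[0,0,0]},{"offset":[0,0,-0.02],"dr":[0,0,0]},{"offset":[0,0,-0.03],"dr":[0,0,0]},{"offset":[0,0,-0.04],"dr":[0,0,0]},{"offset":[0,0,-0.05],"dr":[0,0,0]},{"offset":[0,0,-0.06],"dr":[0,0,0]},{"offset":[0,0,-0.07],"dr":[0,0,0]},{"offset":[0,0,-0.075],"dr":[0,0,0]},{"offset":[0,0,-0.075],"dr":[0,0,0]},{"offset":[0,0,-0.075],"dr":[0,0,0]},{"offset":[0,0,-0.075],"dr":[0,0,0]}])

```text
time_s: 4.85
position: [0.5216, -0.2997, 0.0832]
tcp_rot: [[-0.041, 0.999, -0.001], [0.999, 0.041, 0.001], [0.001, -0.001, -1.0]]
force: [-0.3, 0.4, -2.0]
opening: 0.293
grasp_force: 30.0
```

>>> servo_tool(targets=[{"offset":[0.008,-0.003,0],"dr":[0,0,-2.5]},{"offset":[0.022,-0.009,0],"dr":[0,0,-7]},{"offset":[0.038,-0.015,0],"dr":[0,0,-12.5]},{"offset":[0.055,-0.022,0],"dr":[0,0,-18]},{"offset":[0.075,-0.03,0],"dr":[0,0,-24]},{"offset":[0.093,-0.038,0],"dr":[0,0,-30]},{"offset":[0.112,-0.045,0],"dr":[0,0,-36]},{"offset":[0.13,-0.053,0],"dr":[0,0,-42]},{"offset":[0.148,-0.06,0],"dr":[0,0,-48]},{"offset":[0.166,-0.067,0],"dr":[0,0,-54]},{"offset":[0.184,-0.074,0],"dr":[0,0,-60]},{"offset":[0.202,-0.082,0],"dr":[0,0,-66]},{"offset":[0.22,-0.089,0],"dr":[0,0,-72]},{"offset":[0.24,-0.097,0],"dr":[0,0,-78]},{"offset":[0.258,-0.104,0],"dr":[0,0,-84]},{"offset":[0.27,-0.109,0],"dr":[0,0,-88]},{"offset":[0.275,-0.111,0],"dr":[0,0,-89.8]},{"offset":[0.275,-0.111,0],"dr":[0,0,-89.8]},{"offset":[0.275,-0.111,0],"dr":[0,0,-89.8]},{"offset":[0.275,-0.111,0],"dr":[0,0,-89.8]}])

```text
time_s: 6.52
position: [0.4011, -0.0307, 0.0835]
tcp_rot: [[-0.999, -0.036, 0.002], [-0.036, 0.999, -0.001], [-0.002, -0.001, -1.0]]
force: [0.2, -0.1, -2.2]
opening: 0.298
grasp_force: 30.0
```

```bash
python3 - <<'E'
from h import *
w=snap('wrist','w3.png');np.savez('w3.npz',**w)
s=bot.read_state();print(s['time_s'],s['position'],s['tcp_rot'],s['force'],s['joint_positions'])
E
```

```text
6.5667 [ 0.40098349 -0.03072022  0.08352445] [[-9.99362033e-01 -3.56876759e-02  1.38483781e-03]
 [-3.56885201e-02  9.99362788e-01 -5.89786184e-04]
 [-1.36290728e-03 -6.38832732e-04 -9.99998867e-01]] [-0.0956112  -0.99538641 -1.01514312] [-2.04000699e+01  2.95815482e+01  1.20595686e+02 -8.09492863e-03
  2.97366179e+01 -1.12438257e+02]
```

View pics/w3.png

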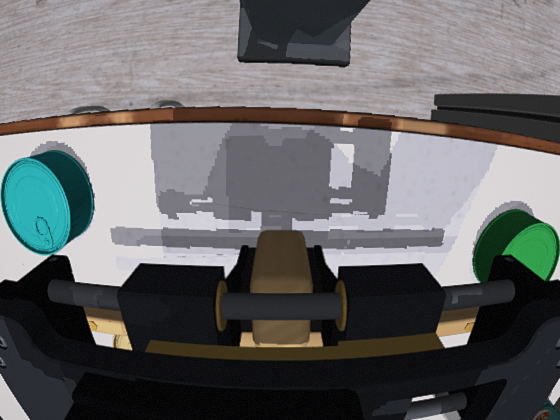

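The wrist view shows the grip upright between the fingers at about (280,290). The turquoise tin (48,200) and green tin (518,250) are clear of the blade ends, so I'll lower it.

>>> servo_tool(targets=[{"offset":[0,0,0.008],"dr":[0,0,0]},{"offset":[0,0,0.02],"dr":[0,0,0]},{"offset":[0,0,0.032],"dr":[0,0,0]},{"offset":[0,0,0.044],"dr":[0,0,0]},{"offset":[0,0,0.056],"dr":[0,0,0]},{"offset":[0,0,0.065],"dr":[0,0,0]},{"offset":[0,0,0.07],"dr":[0,0,0]},{"offset":[0,0,0.07],"dr":[0,0,0]},{"offset":[0,0,0.07],"dr":[0,0,0]},{"offset":[0,0,0.07],"dr":[0,0,0]}])

```text
time_s: 7.4
position: [0.4001, -0.03, 0.0137]
tcp_rot: [[-0.999, -0.037, 0.0], [-0.037, 0.999, -0.0], [-0.0, -0.0, -1.0]]
force: [0.9, 0.4, -2.3]
opening: 0.297
grasp_force: 30.0
```

```bash
python3 - <<'E'
from h import *
b=viewer.capture('side');im=cv2.cvtColor(b['color'],cv2.COLOR_RGB2BGR)
cv2.imwrite('pics/b3.png',cv2.resize(im[140:290,210:410],None,fx=4,fy=4,interpolation=cv2.INTER_CUBIC));np.savez('b3.npz',**b)
print(bot.read_state()['force'])
E
```

```text
[-0.89004022 -0.0288636  -2.27864573]
```

View pics/b3.png

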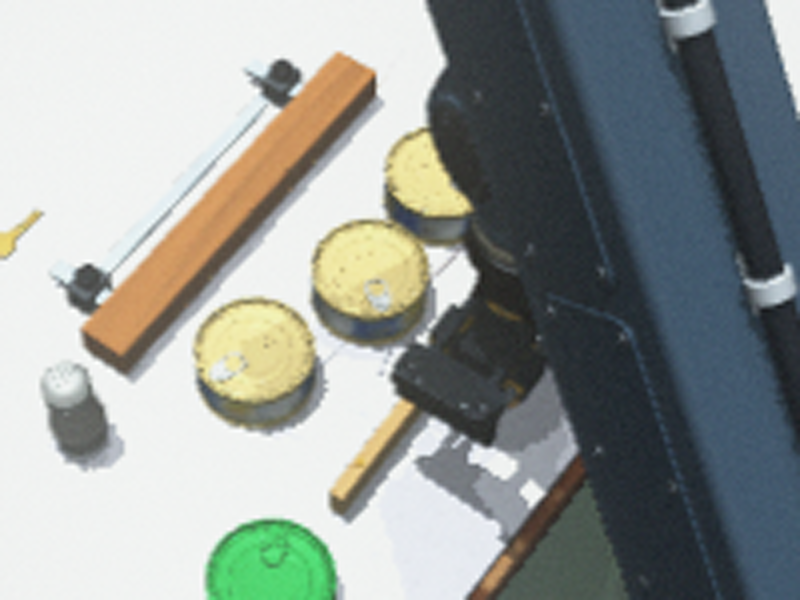

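The side crop shows the blade's left end at (345,495), level with the row and clear of the green tin. I'll compare the bar's yaw with the blade's.

```bash
python3 - <<'E'
from h import *
b=dict(np.load('b3.npz'));g=cv2.cvtColor(b['color'],cv2.COLOR_RGB2GRAY).astype(float)
hsv=cv2.cvtColor(b['color'],cv2.COLOR_RGB2HSV)
def edge(p,q,z,ch,half=4):
    # sub-pixel: strongest gradient across segment p-q, then line fit on plane z
    p,q=np.array(p,float),np.array(q,float);n=np.array([-(q-p)[1],(q-p)[0]]);n/=np.linalg.norm(n)
    P=[];s=np.arange(-half,half+.01,.25)
    for a in np.linspace(.06,.94,40):
        m=p+a*(q-p)+s[:,None]*n
        v=cv2.remap(ch.astype(np.float32),m[:,0].astype(np.float32)[None],m[:,1].astype(np.float32)[None],cv2.INTER_LINEAR)[0]
        d=np.abs(np.gradient(cv2.GaussianBlur(v[None],(0,0),2)[0]));P.append(onz(b,*m[3+d[3:-3].argmax()],z)[:2])
    P=np.array(P)
    for _ in range(3):
        c=np.polyfit(P[:,1],P[:,0],1);r=P[:,0]-np.polyval(c,P[:,1]);P=P[np.abs(r)<max(2*np.median(abs(r)),.0008)]
    return 'yaw %.2f x(y=-.03) %.4f rms %.4f n %d'%(-np.degrees(np.arctan(c[0])),np.polyval(c,-.03),r.std(),len(P)), P[[0,-1]].round(3).tolist()
S=lambda x,y:(x/4+210-.4,y/4+140-.4)
sat=hsv[...,1].astype(float);val=hsv[...,2].astype(float)
print('bar back top',edge(S(83,333),S(338,55),.035,sat))
print('bar front top',edge(S(124,352),S(375,73),.035,val,3))
print('bar front bottom',edge(S(126,372),S(375,97),.0,sat,3))
print('blade front top',edge(S(331,494),S(395,410),.033,sat,3))
print('blade rear bottom?',edge(S(346,513),S(425,420),.005,sat,3))
E
```

```text
bar back top ('yaw 1.31 x(y=-.03) 0.6642 rms 0.0004 n 36', [[0.662, 0.109], [0.668, -0.169]])
bar front top ('yaw 1.42 x(y=-.03) 0.6263 rms 0.0004 n 39', [[0.623, 0.104], [0.63, -0.17]])
bar front bottom ('yaw 1.42 x(y=-.03) 0.6309 rms 0.0003 n 37', [[0.627, 0.102], [0.634, -0.175]])
blade front top ('yaw 1.73 x(y=-.03) 0.4468 rms 0.0003 n 39', [[0.442, 0.118], [0.444, 0.049]])
blade rear bottom? ('yaw 1.69 x(y=-.03) 0.4378 rms 0.0003 n 40', [[0.433, 0.111], [0.436, 0.029]])
```

>>> servo_tool(targets=[{"offset":[-0.001,0,0],"dr":[0,0,0.1]},{"offset":[-0.003,0,0],"dr":[0,0,0.2]},{"offset":[-0.005,0,0],"dr":[0,0,0.3]},{"offset":[-0.0075,0,0],"dr":[0,0,0.3]},{"offset":[-0.01,0,0],"dr":[0,0,0.3]},{"offset":[-0.0125,0,0],"dr":[0,0,0.3]},{"offset":[-0.015,0,0],"dr":[0,0,0.3]},{"offset":[-0.0175,0,0],"dr":[0,0,0.3]},{"offset":[-0.02,0,0],"dr":[0,0,0.3]},{"offset":[-0.0225,0,0],"dr":[0,0,0.3]},{"offset":[-0.025,0,0],"dr":[0,0,0.3]},{"offset":[-0.0275,0,0],"dr":[0,0,0.3]},{"offset":[-0.03,0,0],"dr":[0,0,0.3]},{"offset":[-0.0325,0,0],"dr":[0,0,0.3]},{"offset":[-0.035,0,0],"dr":[0,0,0.3]},{"offset":[-0.0375,0,0],"dr":[0,0,0.3]},{"offset":[-0.04,0,0],"dr":[0,0,0.3]},{"offset":[-0.0425,0,0],"dr":[0,0,0.3]},{"offset":[-0.044,0,0],"dr":[0,0,0.3]},{"offset":[-0.045,0,0],"dr":[0,0,0.3]}])

```text
time_s: 9.12
position: [0.4448, -0.028, 0.0135]
tcp_rot: [[-0.999, -0.032, -0.0], [-0.032, 0.999, 0.0], [0.0, 0.0, -1.0]]
force: [-1.6, 0.0, -1.9]
opening: 0.297
grasp_force: 30.0
```

>>> servo_tool(targets=[{"offset":[-0.001,0,0],"dr":[0,0,0]},{"offset":[-0.003,0,0],"dr":[0,0,0]},{"offset":[-0.005,0,0],"dr":[0,0,0]},{"offset":[-0.007,0,0],"dr":[0,0,0]},{"offset":[-0.009,0,0],"dr":[0,0,0]},{"offset":[-0.011,0,0],"dr":[0,0,0]},{"offset":[-0.013,0,0],"dr":[0,0,0]},{"offset":[-0.015,0,0],"dr":[0,0,0]},{"offset":[-0.017,0,0],"dr":[0,0,0]},{"offset":[-0.019,0,0],"dr":[0,0,0]},{"offset":[-0.021,0,0],"dr":[0,0,0]},{"offset":[-0.023,0,0],"dr":[0,0,0]},{"offset":[-0.025,0,0],"dr":[0,0,0]},{"offset":[-0.027,0,0],"dr":[0,0,0]},{"offset":[-0.029,0,0],"dr":[0,0,0]},{"offset":[-0.031,0,0],"dr":[0,0,0]},{"offset":[-0.033,0,0],"dr":[0,0,0]},{"offset":[-0.034,0,0],"dr":[0,0,0]},{"offset":[-0.035,0,0],"dr":[0,0,0]},{"offset":[-0.035,0,0],"dr":[0,0,0]}])

```text
time_s: 10.78
position: [0.4803, -0.0271, 0.0135]
tcp_rot: [[-0.999, -0.032, 0.001], [-0.032, 0.999, -0.0], [-0.001, -0.0, -1.0]]
force: [-2.2, -0.2, -2.6]
opening: 0.3
grasp_force: 30.0
```

```bash
python3 - <<'E'
from h import *
b=viewer.capture('side');im=cv2.cvtColor(b['color'],cv2.COLOR_RGB2BGR)
cv2.imwrite('pics/b4.png',cv2.resize(im[140:290,210:410],None,fx=4,fy=4,interpolation=cv2.INTER_CUBIC));np.savez('b4.npz',**b)
s=bot.read_state();print(s['force'],s['moment'],s['position'])
E
```

```text
[-1.99401508  0.14499598 -3.04280731] [ 0.0808076   0.13645476 -0.01092937] [ 0.48028874 -0.02707032  0.01356609]
```

View pics/b4.png

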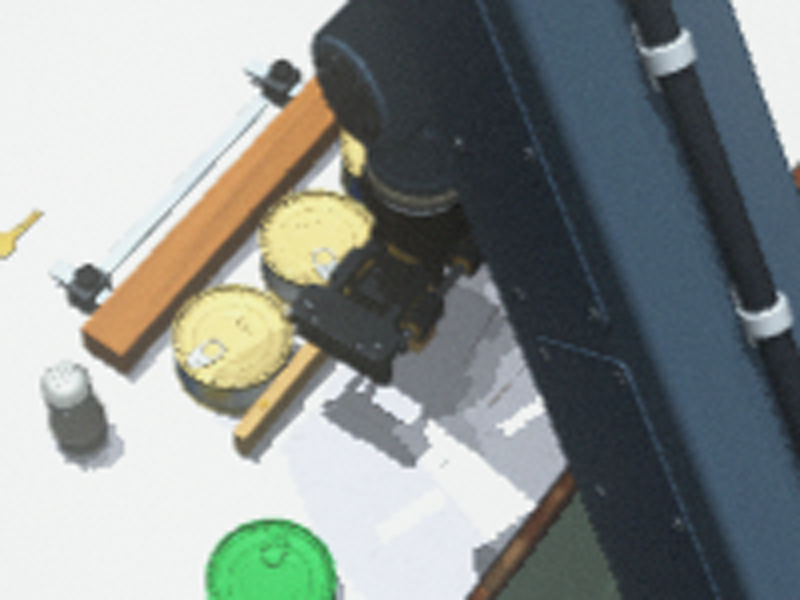

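The tins ride on the blade, with about 2 N drag and some 14 mm left. I'll creep from here.

>>> servo_tool(targets=[{"offset":[-0.001,0,0],"dr":[0,0,0]},{"offset":[-0.002,0,0],"dr":[0,0,0]},{"offset":[-0.003,0,0],"dr":[0,0,0]},{"offset":[-0.004,0,0],"dr":[0,0,0]},{"offset":[-0.005,0,0],"dr":[0,0,0]},{"offset":[-0.006,0,0],"dr":[0,0,0]},{"offset":[-0.007,0,0],"dr":[0,0,0]},{"offset":[-0.008,0,0],"dr":[0,0,0]},{"offset":[-0.008,0,0],"dr":[0,0,0]}])

```text
time_s: 11.58
position: [0.4885, -0.0268, 0.0135]
tcp_rot: [[-0.999, -0.032, 0.001], [-0.032, 0.999, -0.0], [-0.001, -0.0, -1.0]]
force: [-1.5, -0.4, -2.1]
opening: 0.294
grasp_force: 30.0
```

>>> servo_tool(targets=[{"offset":[-0.0005,0,0],"dr":[0,0,0]},{"offset":[-0.001,0,0],"dr":[0,0,0]},{"offset":[-0.0015,0,0],"dr":[0,0,0]},{"offset":[-0.002,0,0],"dr":[0,0,0]},{"offset":[-0.002,0,0],"dr":[0,0,0]}])

```text
time_s: 12.0
position: [0.49, -0.0267, 0.0135]
tcp_rot: [[-0.999, -0.032, 0.0], [-0.032, 0.999, -0.0], [-0.0, -0.0, -1.0]]
force: [-3.2, 0.1, -0.5]
opening: 0.296
grasp_force: 30.0
```

>>> servo_tool(targets=[{"offset":[-0.0005,0,0],"dr":[0,0,0]},{"offset":[-0.001,0,0],"dr":[0,0,0]},{"offset":[-0.001,0,0],"dr":[0,0,0]}])

```text
time_s: 12.25
position: [0.4911, -0.0266, 0.0136]
tcp_rot: [[-0.999, -0.032, 0.0], [-0.032, 0.999, -0.0], [-0.0, -0.0, -1.0]]
force: [-1.7, 1.1, -1.0]
opening: 0.298
grasp_force: 30.0
```

>>> servo_tool(targets=[{"offset":[-0.0005,0,0],"dr":[0,0,0]},{"offset":[-0.001,0,0],"dr":[0,0,0]},{"offset":[-0.001,0,0],"dr":[0,0,0]}])

```text
time_s: 12.5
position: [0.4917, -0.0265, 0.0136]
tcp_rot: [[-0.999, -0.032, -0.0], [-0.032, 0.999, 0.0], [0.0, 0.0, -1.0]]
force: [-4.0, 0.7, 0.6]
opening: 0.297
grasp_force: 30.0
```

>>> servo_tool(targets=[{"offset":[-0.0003,0,0],"dr":[0,0,0]},{"offset":[-0.0005,0,0],"dr":[0,0,0]},{"offset":[-0.0005,0,0],"dr":[0,0,0]}])

```text
time_s: 12.75
position: [0.4918, -0.0265, 0.0136]
tcp_rot: [[-0.999, -0.032, -0.001], [-0.032, 0.999, 0.0], [0.001, 0.0, -1.0]]
force: [-4.8, -0.9, 1.4]
opening: 0.297
grasp_force: 30.0
```

```bash
python3 - <<'E'
from h import *
s=bot.read_state();print(s['force'],s['moment'],s['position'])
viewer.capture('side');s=bot.read_state();print(s['force'],s['moment'],s['position'])
E
```

```text
[-4.84146553 -0.88456877  1.37566712] [-0.08819295  0.61824231 -0.2210711 ] [ 0.49176937 -0.02647016  0.01357464]
[-4.64213913  0.69396743  1.32029011] [-0.03627299  0.64518187 -0.19096999] [ 0.4917409  -0.02645712  0.01356652]
```

>>> servo_tool(targets=[{"offset":[-0.0005,0,0],"dr":[0,0,0]},{"offset":[-0.001,0,0],"dr":[0,0,0]},{"offset":[-0.001,0,0],"dr":[0,0,0]},{"offset":[-0.001,0,0],"dr":[0,0,0]}])

```text
time_s: 13.13
position: [0.4919, -0.0264, 0.0135]
tcp_rot: [[-0.999, -0.032, -0.003], [-0.032, 1.0, 0.001], [0.003, 0.001, -1.0]]
force: [-6.1, -0.9, 2.0]
opening: 0.297
grasp_force: 30.0
```

```bash
python3 - <<'E'
from h import *
b=viewer.capture('side');s=bot.read_state();print(s['force'],s['moment'],s['position'],s['tcp_rot'][1,0])
np.savez('b5.npz',**b)
E
```

```text
[-6.17845252 -1.37762706  2.17519541] [-0.24530084  0.86325873 -0.27460042] [ 0.49189491 -0.02634885  0.01351033] -0.031509266932145716
```

```bash
python3 - <<'E'
from h import *
b=dict(np.load('b5.npz'));im=cv2.cvtColor(b['color'],cv2.COLOR_RGB2BGR)
cv2.imwrite('pics/b5.png',cv2.resize(im[170:270,225:345],None,fx=6,fy=6,interpolation=cv2.INTER_CUBIC))
E
```

```text
(no output)
```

View pics/b5.png

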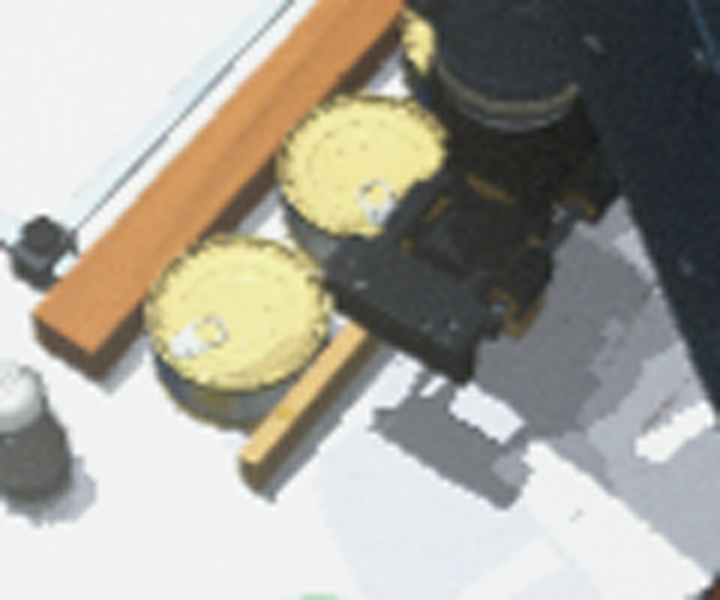

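The tins 1 and 2 look at or near the bar at (235,315) and (360,165) in this crop. The load sits right of centre, so I'll turn slightly and lean harder.

>>> servo_tool(targets=[{"offset":[-0.0003,0,0],"dr":[0,0,0.1]},{"offset":[-0.0006,0,0],"dr":[0,0,0.2]},{"offset":[-0.001,0,0],"dr":[0,0,0.3]},{"offset":[-0.001,0,0],"dr":[0,0,0.3]}])

```text
time_s: 13.52
position: [0.4919, -0.0263, 0.0134]
tcp_rot: [[-1.0, -0.028, -0.005], [-0.028, 1.0, 0.001], [0.005, 0.001, -1.0]]
force: [-7.6, -1.9, 1.5]
opening: 0.3
grasp_force: 30.0
```

```bash
python3 - <<'E'
from h import *
s=bot.read_state();print(s['force'],s['moment'],s['position'],s['tcp_rot'][1,0])
E
```

```text
[-7.59208899 -1.895441    1.5311086 ] [-0.16428068  0.98727424  0.03327821] [ 0.49187352 -0.02627039  0.01341014] -0.028246944363385318
```

>>> servo_tool(targets=[{"offset":[-0.0005,0,0],"dr":[0,0,0]},{"offset":[-0.001,0,0],"dr":[0,0,0]},{"offset":[-0.0015,0,0],"dr":[0,0,0]},{"offset":[-0.002,0,0],"dr":[0,0,0]},{"offset":[-0.0025,0,0],"dr":[0,0,0]},{"offset":[-0.0025,0,0],"dr":[0,0,0]}])

```text
time_s: 14.02
position: [0.4919, -0.026, 0.0132]
tcp_rot: [[-1.0, -0.028, -0.01], [-0.029, 1.0, 0.001], [0.01, 0.002, -1.0]]
force: [-11.7, -4.3, 3.0]
opening: 0.296
grasp_force: 30.0
```

```bash
python3 - <<'E'
from h import *
s=bot.read_state();print(s['force'],s['moment'],s['position'],s['tcp_rot'][1,0])
E
```

```text
[-11.68760217  -4.3232012    3.04996714] [-0.49168256  1.59278159 -0.02986608] [ 0.49185345 -0.02596857  0.01318453] -0.02851437642588122
```

>>> servo_tool(targets=[{"offset":[-0.0005,0,0],"dr":[0,0,0]},{"offset":[-0.001,0,0],"dr":[0,0,0]},{"offset":[-0.0013,0,0],"dr":[0,0,0]},{"offset":[-0.0013,0,0],"dr":[0,0,0]},{"offset":[-0.0013,0,0],"dr":[0,0,0]},{"offset":[-0.0013,0,0],"dr":[0,0,0]},{"offset":[-0.0013,0,0],"dr":[0,0,0]},{"offset":[-0.0013,0,0],"dr":[0,0,0]}])

```text
time_s: 14.68
position: [0.4918, -0.0258, 0.0131]
tcp_rot: [[-1.0, -0.029, -0.013], [-0.029, 1.0, 0.002], [0.013, 0.002, -1.0]]
force: [-12.6, -5.0, 5.1]
opening: 0.294
grasp_force: 30.0
```

```bash
python3 - <<'E'
from h import *
s=bot.read_state();print(s['force'],s['moment'],s['position'],s['tcp_rot'])
E
```

```text
[-12.64394069  -4.98754234   5.09501282] [-0.60342007  1.80759949 -0.01934191] [ 0.49182298 -0.02577963  0.01308989] [[-0.99950696 -0.02869868 -0.01273683]
 [-0.0287255   0.99958548  0.00192781]
 [ 0.01267623  0.00229273 -0.99991702]]
```

About 13.6 N horizontal and Mz is near zero. With a straight bar, straight blade and equal tins, a balanced load means all three carry it. Now I'll unload slowly and draw back.

>>> servo_tool(targets=[{"offset":[0.001,0,0],"dr":[0,0,0]},{"offset":[0.002,0,0],"dr":[0,0,0]},{"offset":[0.003,0,0],"dr":[0,0,0]},{"offset":[0.004,0,0],"dr":[0,0,0]},{"offset":[0.005,0,0],"dr":[0,0,0]},{"offset":[0.006,0,0],"dr":[0,0,0]},{"offset":[0.007,0,0],"dr":[0,0,0]},{"offset":[0.008,0,0],"dr":[0,0,0]},{"offset":[0.009,0,0],"dr":[0,0,0]},{"offset":[0.01,0,0],"dr":[0,0,0]},{"offset":[0.012,0,0],"dr":[0,0,0]},{"offset":[0.015,0,0],"dr":[0,0,0]},{"offset":[0.02,0,0],"dr":[0,0,0]},{"offset":[0.027,0,0],"dr":[0,0,0]},{"offset":[0.035,0,0],"dr":[0,0,0]},{"offset":[0.045,0,0],"dr":[0,0,0]},{"offset":[0.055,0,0],"dr":[0,0,0]},{"offset":[0.063,0,0],"dr":[0,0,0]},{"offset":[0.068,0,0],"dr":[0,0,0]},{"offset":[0.068,0,0],"dr":[0,0,0]}])

```text
time_s: 16.35
position: [0.4281, -0.0279, 0.0135]
tcp_rot: [[-1.0, -0.026, -0.003], [-0.026, 1.0, 0.001], [0.002, 0.001, -1.0]]
force: [0.2, -0.0, -1.3]
opening: 0.299
grasp_force: 30.0
```

```bash
python3 - <<'E'
from h import *
s=bot.read_state();print(s['force'],s['moment'],s['position'],s['tcp_rot'].round(4))
b=viewer.capture('side')
for k in blobs(b['color'],(17,50,90),(34,255,255),150):
    e=cv2.fitEllipse(k);print(cv2.contourArea(k),np.round(e[0],1),np.round(e[1],1),onz(b,*e[0],.04).round(4))
E
```

```text
[ 0.19146303 -0.04062881 -1.30005387] [ 0.13428299 -0.07174652  0.03634959] [ 0.42814545 -0.02788527  0.01354533] [[-9.997e-01 -2.630e-02 -2.500e-03]
 [-2.630e-02  9.997e-01  9.000e-04]
 [ 2.500e-03  9.000e-04 -1.000e+00]]
158.5 [294.3 247.6] [ 5.9 40.3] [0.4616 0.0845 0.04  ]
1255.5 [277.4 209.9] [29.1 84.3] [0.5744 0.0144 0.04  ]
336.0 [302.  175.3] [18.4 25.9] [ 0.5916 -0.1297  0.04  ]
186.0 [194.8 146.5] [ 3.4 92.5] [ 0.9316 -0.0196  0.04  ]
```

>>> servo_tool(targets=[{"offset":[0,0,0.001],"dr":[0,0,0]},{"offset":[0,0,0.002],"dr":[0,0,0]},{"offset":[0,0,0.003],"dr":[0,0,0]},{"offset":[0,0,0.004],"dr":[0,0,0]},{"offset":[0,0,0.0045],"dr":[0,0,0]},{"offset":[0,0,0.005],"dr":[0,0,0]},{"offset":[0,0,0.005],"dr":[0,0,0]},{"offset":[0,0,0.005],"dr":[0,0,0]}])

```text
time_s: 17.07
position: [0.4302, -0.0282, 0.0085]
tcp_rot: [[-1.0, -0.027, 0.0], [-0.027, 1.0, 0.0], [-0.0, 0.0, -1.0]]
force: [0.4, 1.1, -1.5]
opening: 0.299
grasp_force: 30.0
```

>>> servo_tool(targets=[{"offset":[0,0,0.0005],"dr":[0,0,0]},{"offset":[0,0,0.001],"dr":[0,0,0]},{"offset":[0,0,0.001],"dr":[0,0,0]},{"offset":[0,0,0.001],"dr":[0,0,0]}])

```text
time_s: 17.4
position: [0.4302, -0.0282, 0.0084]
tcp_rot: [[-1.0, -0.027, 0.001], [-0.027, 1.0, -0.0], [-0.001, -0.0, -1.0]]
force: [-1.1, 0.3, 7.4]
opening: 0.296
grasp_force: 30.0
```

It rests on the worktop. Release, rise, and move aside.

>>> servo_tool(targets=[{"offset":[0,0,0],"dr":[0,0,0]},{"offset":[0,0,-0.001],"dr":[0,0,0]},{"offset":[0,0,-0.001],"dr":[0,0,0]},{"offset":[0,0,-0.001],"dr":[0,0,0]},{"offset":[0,0,-0.001],"dr":[0,0,0]},{"offset":[0,0,-0.001],"dr":[0,0,0]},{"offset":[0,0,-0.001],"dr":[0,0,0]},{"offset":[0,0,-0.001],"dr":[0,0,0]},{"offset":[0,0,-0.001],"dr":[0,0,0]},{"offset":[0,0,-0.001],"dr":[0,0,0]},{"offset":[0,0,-0.001],"dr":[0,0,0]},{"offset":[0,0,-0.001],"dr":[0,0,0]}], gripper=-1)

```text
time_s: 18.4
position: [0.4301, -0.0282, 0.0085]
tcp_rot: [[-1.0, -0.027, -0.0], [-0.027, 1.0, 0.0], [0.0, 0.0, -1.0]]
force: [0.2, -0.2, 0.5]
opening: 0.99
grasp_force: 0.0
```

>>> servo_tool(targets=[{"offset":[0,0,-0.005],"dr":[0,0,0]},{"offset":[0,0,-0.02],"dr":[0,0,0]},{"offset":[0,0,-0.04],"dr":[0,0,0]},{"offset":[0,0,-0.065],"dr":[0,0,0]},{"offset":[0,0,-0.09],"dr":[0,0,0]},{"offset":[0,0,-0.12],"dr":[0,0,0]},{"offset":[0,0,-0.15],"dr":[0,0,0]},{"offset":[0,0,-0.18],"dr":[0,0,0]},{"offset":[0,0,-0.21],"dr":[0,0,0]},{"offset":[0,0,-0.235],"dr":[0,0,0]},{"offset":[0,0,-0.25],"dr":[0,0,0]},{"offset":[0,0,-0.25],"dr":[0,0,0]},{"offset":[0,0,-0.25],"dr":[0,0,0]}])

```text
time_s: 19.48
position: [0.4301, -0.0282, 0.2592]
tcp_rot: [[-1.0, -0.027, 0.002], [-0.027, 1.0, -0.001], [-0.002, -0.001, -1.0]]
force: [0.5, 0.9, -0.7]
opening: 0.997
grasp_force: 0.0
```

```bash
python3 - <<'E'
from h import *
w=snap('wrist');np.savez('w6.npz',**w);s=bot.read_state();print(s['position'],s['force'])
a=snap('scene');b=snap('side')
for n,c,f in(('w',w,won),('a',a,onz),('b',b,onz)):
  m=cv2.inRange(cv2.cvtColor(c['color'],cv2.COLOR_RGB2HSV),(17,45,80),(36,255,255))
  m=cv2.morphologyEx(cv2.morphologyEx(m,cv2.MORPH_CLOSE,np.ones((3,3))),cv2.MORPH_OPEN,np.ones((9,9) if n!='a' else (5,5)))
  for k in cv2.findContours(m,0,cv2.CHAIN_APPROX_NONE)[0]:
    if cv2.contourArea(k)>120:
      e=cv2.fitEllipse(cv2.convexHull(k));print(n,cv2.contourArea(k),np.round(e[0],1),np.round(e[1],1),f(c,*e[0],.04).round(4),cv2.boundingRect(k))
E
```

```text
[ 0.42932452 -0.02796946  0.2581886 ] [-0.11355112 -0.39535342 -0.61751979]
w 503.5 [212.9 279.8] [25.2 34.3] [ 0.5753 -0.1185  0.04  ] (203, 264, 24, 29)
w 1548.5 [271.1 279.7] [41.6 64.6] [ 0.5713 -0.0384  0.04  ] (241, 259, 62, 35)
w 1153.0 [339.1 278. ] [35.4 52.3] [0.5674 0.054  0.04  ] (316, 258, 42, 35)Traceback (most recent call last):
  File "<stdin>", line 9, in <module>
cv2.error: OpenCV(4.12.0) /io/opencv/modules/imgproc/src/shapedescr.cpp:361: error: (-201:Incorrect size of input array) There should be at least 5 points to fit the ellipse in function 'fitEllipseNoDirect'
```

>>> servo_tool(targets=[{"offset":[0,-0.02,0],"dr":[0,0,0]},{"offset":[0,-0.05,0],"dr":[0,0,0]},{"offset":[0,-0.08,0],"dr":[0,0,0]},{"offset":[0.01,-0.115,0],"dr":[0,0,0]},{"offset":[0.02,-0.15,0],"dr":[0,0,0]},{"offset":[0.03,-0.185,0],"dr":[0,0,0]},{"offset":[0.045,-0.22,0],"dr":[0,0,0]},{"offset":[0.06,-0.255,0],"dr":[0,0,0]},{"offset":[0.08,-0.29,0],"dr":[0,0,0]},{"offset":[0.1,-0.325,0],"dr":[0,0,0]},{"offset":[0.12,-0.36,0],"dr":[0,0,0]},{"offset":[0.14,-0.39,0],"dr":[0,0,0]},{"offset":[0.15,-0.41,0],"dr":[0,0,0]},{"offset":[0.15,-0.42,0],"dr":[0,0,0]},{"offset":[0.15,-0.42,0],"dr":[0,0,0]}])

```text
time_s: 20.88
position: [0.2908, -0.4539, 0.2569]
tcp_rot: [[-1.0, -0.024, -0.0], [-0.024, 1.0, 0.002], [0.0, 0.002, -1.0]]
force: [0.2, -0.3, 0.2]
opening: 1.002
grasp_force: 0.0
```

```bash
python3 - <<'E'
from h import *
b=snap('side')
m=cv2.inRange(cv2.cvtColor(b['color'],cv2.COLOR_RGB2HSV),(17,45,90),(36,255,255))
for n,z,(lo,hi) in (('open',.04,(7,0)),):
  o=cv2.morphologyEx(m,cv2.MORPH_OPEN,cv2.getStructuringElement(cv2.MORPH_ELLIPSE,(13,13)))
  for k in cv2.findContours(o,0,cv2.CHAIN_APPROX_NONE)[0]:
    if cv2.contourArea(k)>150:
      e=cv2.fitEllipse(k);print(cv2.contourArea(k),np.round(e[0],1),np.round(e[1],1),onz(b,*e[0],.04).round(4),cv2.boundingRect(k))
for k in blobs(b['color'],(15,70,90),(32,255,255),150):
  bx=cv2.boxPoints(cv2.minAreaRect(k))
  if max(cv2.minAreaRect(k)[1])>60: print('long',[onz(b,*p,.028)[:2].round(3).tolist() for p in bx])
s=bot.read_state();print(s['position'],s['force'])
E
```

```text
289.0 [322.3 224.5] [16.6 22.7] [ 0.4427 -0.0223  0.04  ] (311, 215, 23, 20)
455.5 [266.8 220. ] [21.3 29.3] [0.5771 0.0596 0.04  ] (252, 208, 28, 27)
404.5 [284.4 194.9] [18.8 29.6] [ 0.5903 -0.0399  0.04  ] (271, 185, 29, 22)
298.5 [301.6 173.5] [17.7 22.4] [ 0.5967 -0.1344  0.04  ] (292, 163, 21, 23)
long [[0.473, 0.124], [0.48, -0.174], [0.414, -0.162], [0.414, 0.13]]
long [[0.664, 0.118], [0.673, -0.21], [0.538, -0.177], [0.542, 0.136]]
long [[0.947, 0.102], [0.948, -0.573], [0.935, -0.567], [0.936, 0.104]]
[ 0.29128635 -0.4518885   0.25701549] [-0.71926746  0.42764007 -0.92712117]
```

```bash
python3 - <<'E'
from h import *
from scipy.optimize import least_squares
b=snap('side');hsv=cv2.cvtColor(b['color'],cv2.COLOR_RGB2HSV)
m=cv2.inRange(hsv,(20,50,110),(36,255,255))
big=cv2.resize(m,None,fx=1,fy=1)
cs=np.concatenate([k[:,0] for k in cv2.findContours(m,0,cv2.CHAIN_APPROX_NONE)[0]])
P=np.array([onz(b,*p,.04)[:2] for p in cs])
for c0 in((.580,.07),(.583,-.035),(.586,-.137)):
  c=np.array(c0)
  for _ in range(6):
    r=np.linalg.norm(P-c,axis=1);Q=P[(r>.034)&(r<.050)]
    c=least_squares(lambda x:np.linalg.norm(Q-x[:2],axis=1)-x[2],[*c,.042],loss='soft_l1',f_scale=.001).x
    R=c[2];c=c[:2]
  res=np.linalg.norm(Q-c,axis=1)-R
  ang=np.degrees(np.arctan2(*(Q-c).T[::-1]));print(c.round(4),R.round(4),len(Q),'med|res|',np.median(abs(res)).round(4),'bar gap mm',1000*(.6263-.0247*(c[1]+.03)-c[0]-.043).round(4),np.histogram(ang,8,(-180,180))[0])
E
```

```text
[0.5798 0.0672] 0.0426 92 med|res| 0.0009 bar gap mm 1.1 [ 9 13 12  9 10  8 20 11]
[ 0.5821 -0.0363] 0.0422 82 med|res| 0.001 bar gap mm 1.4 [ 9 13 11  9  9  8 11 12]
[ 0.5849 -0.1389] 0.0416 70 med|res| 0.0007 bar gap mm 1.1 [ 9  7 10  9  7  9 10  9]
```

All three tins lie on one line parallel to the bar. The gaps agree to within 0.3 mm and stay inside the calibration error.

```bash
python3 -c "
from rig import ticket
print(ticket.hand_in())"
```

```text
the job is handed in; nothing more can be done
None
```

The job is handed in, but the hand-in returned no verdict: the tins were pressed home with about 13.6 N, their measured gaps to the bar are 1.1–1.4 mm (within the 2 mm calibration error), and the straightedge is laid down and released about 60 mm clear of them.

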